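# Turn the spice carousel to the spice jar and lock it

### The job

Turn the spice carousel by pushing the wooden finger grips on its rim until the glass jar with the orange seal that stands on it is squarely at the red pointer, without touching any of the things on the tray. Then run the brass hexagon nut on top down its thread, clockwise seen from above, until it is hand-tight on the collar below it, so that the carousel is locked with the jar still at the pointer. Let go, and leave everything else on the worktop where it is.

Things in the scene. Friction and masses are not known exactly. Their poses are not given: they have to be found in the camera images.
- carousel: The carousel's fixed foot, a dark steel disc 170 mm across. Origin: on the worktop on the carousel's upright axis. Its own -x axis runs out along a flat steel tongue, 11 mm high, under the tray to the red diamond-shaped pointer, whose tip is 154 mm from the axis. A fixed steel threaded stud, 23 mm across, stands on the axis and ends 226 mm above the worktop.
- tray: The turning round tray, light wood with a cork top, 236 mm across, top 43 mm and underside 25 mm above the worktop. Turns either way about the carousel's axis; its stiff bearing resists with about 0.3 N m (2 N at the grips) and stops it soon when no longer pushed. Origin on the axis at worktop height; its own z is up, its +x runs along one of the six finger grips.
- grip_0 (a point): Point on one of the six wooden finger grips, 150 mm from the axis, 36 mm above the worktop. The grips stick out level from the rim like a ship's wheel's spokes, every 60 degrees, 13 mm thick, with 18 mm ball ends that reach 190 mm from the axis.
- collar_top (a point): Centre of the top of the black rubber ring on the steel collar, 34 mm across, 165 mm above the worktop, on the axis, at the head of the tray's 26 mm wooden column (it turns with the tray). The rubber gives 1.5 mm in all, against 12 N a mm.
- nut: Brass hexagon hand nut on the stud, 46 mm across flats, 28 mm high. Origin: centre of its underside; two flats face its own +y and -y, the others follow every 60 degrees. Clockwise from above runs it down, 24 mm a turn, against about 0.12 N m of friction; it stays where left. Starts 5 to 12 mm above the rubber ring, squeezes it 1.5 mm, then comes up solid (the torque climbs steeply): hand-tight.
- spice_jar: Squat glass clip-top jar with brown contents and an orange rubber seal under its lid, 85 mm over the wire clip, 69 mm across, 76 mm high, loose on the tray with its axis about 72 mm from the carousel's axis. Origin: centre of its underside; z up along it.
- salt_shaker: Small steel shaker, 37 mm across, 64 mm high, loose on the tray. Origin: centre of its underside.
- small_pot: Small black pot, 58 mm across, 50 mm high, loose on the tray. Origin: centre of its underside.
- garlic: Garlic bulb, 60 mm across, 59 mm high, loose on the tray. Origin: centre of its underside.
- wooden_cup: Turned wooden egg cup, 47 mm across, 58 mm high, loose on the tray. Origin: centre of its underside.
- rice_jar: Squat glass clip-top jar, 97x81x81 mm, on the worktop at the left; a bystander. Origin: centre of its underside.
- tumbler: Drinking glass, upside down, 70 mm across, 87 mm high, on the worktop at the right; a bystander. Origin: centre of its underside.
- egg_cup: Wooden egg cup, 47 mm across, 58 mm high, at the right; a bystander. Origin: centre of its underside.

How it is judged:
By the outcome, as a careful person would: the job done as asked, in the order asked, and still so for the second after the job is handed in, with the robot touching nothing.
It also fails if it takes over 72 s, if anything falls off the work surface, if the arm or the gripper's body presses on something with over 40 N, if the wrist force passes 120 N, or if a joint passes its speed limit or range.

### The arm

A 6-joint arm with a two-finger parallel gripper is mounted at the origin on a cart in front of the work surface, level with it; the furniture and walls round the work are solid. World frame = base frame: x ahead of the robot, y to its left, z up, the work surface at z = 0. Lengths are in mm, angles in rad, forces in N, time in s.
With the tool pointing down it reaches from about 325 to 775 mm from the base axis. Payload 5.5 kg.
Tool frame: the origin (TCP) lies between the finger pads; the fingertips stand 11 mm ahead of it and the grasp point (between the pads) lies 8 mm behind it; z points along the fingers, y is the line along which they close (so a half turn about z gives the same grasp; the last joint's range is limited). The gripper opens to 85 mm and grips with 20 to 120 N. Pads are 22 mm wide; open, the fingers measure 114 mm over their backs; the gripper's body (76 mm by 85 mm) begins 54 mm behind the grasp point. The pads swing forward as they close: fully open they stand 13 mm farther back than shut.
Start: joints at [-1.29, 0.091, 1.231, -0, 1.82, -0.057], TCP at [198.847, -566.106, 242.275] pointing down, gripper open.
Joint ranges: [-2.87, 2.87], [-0.86, 2.18], [0.17, 2.46], [-1.51, 4.65], [0.06, 2.69], [-2.65, 2.65]. Speed limits (rad/s): [2.57, 2.57, 3.01, 3.14, 3.14, 3.14].

### API

Orientations are given as a unit quaternion [x, y, z, w].
In Python, from rig import r, optics, job gives the robot as it stands (r), with the cameras (optics) and the job (job).
- The arm moves only by the shell command python3 jog.py 'ROWS' [FORCE]. ROWS is rows parted by semicolons, their numbers by spaces, 1 to 10 of them, each of 7 numbers: the finger opening in mm, then dx, dy, dz in mm, then a rotation vector rx, ry, rz in rad; each row is the pose to reach, as a shift and turn from the pose commanded when the command began, along the tool's axes at that moment; what a row does not reach only later rows make up. A row lasts 1/10 s, in which the tool goes at most 50 mm and 0.15 rad, less where a joint would pass 70% of its speed; a pose out of reach is approached as far as the arm can. The fingers move at their own pace and stop on an object; FORCE is the grip in N (left out, the last holds). Time passes only in rows, so rows that do not move let the fingers close. It prints the time, the measured TCP pose, the force, the opening and the grip force at its end.
- r.get_obs(): the state, without advancing time (a new reading comes with each control period).
- optics.camera(name): name is "side" or "top"; returns (picture, depth): 400x640x3 uint8, red, green, blue; 400x640 float32, mm along the optical axis (not along the pixel's ray), 0 where there is no reading.
- optics.calibration(name): a dict with "mtx" (3x3 intrinsics, pixels), "view" (4x4, takes a point from world to camera coordinates). Camera axes: x right, y up, looking along -z (the intrinsics and any distortion apply to the point x, -y, -z); pixel columns grow to the right and rows downward; lengths in mm; the calibration is good to about 2 mm. A picture is of the moment at which its call begins. calibration takes no time and is no camera call.
- job.job_done(): hands the job in; it is judged then, once.
The state is a dict: "clock": time; "joint_positions": joint angles; "joint_vel": joint speeds; "joint_torque": joint torques, N m; "tcp_pos": TCP position; "orientation": TCP orientation; "contact_force": force on the tool from outside, world axes, zero at the start; "moment": the same for the moment, N m; "gripper_width": finger opening in mm; "finger_force": force on a finger pad.
Only numpy, scipy, OpenCV 4.12 (cv2) and the standard library are available. Lean on these libraries where they do the work, as an engineer would, in place of code of your own. Each camera call takes 0.05 s, during which the arm holds its last target. There are 200 camera calls.

## Working session

There is one attempt and no reset: what is moved stays moved. The work goes in short steps, Python scripts to look and compute and a shell command to move; the robot and the scene stay as the last step left them, time stands still between calls to the robot, and variables do not carry over. Pictures are saved under pics/ and viewed, at most 10 in all, crops included, and the job is handed in when it is done.

```bash
ls; mkdir -p pics
python3 - <<'E'
from rig import r, optics, job
import cv2,numpy as np
for n in("top","side"):
    p,d=optics.camera(n); cv2.imwrite(f"pics/{n}0.png",p[:,:,::-1]); np.save(f"pics/{n}0.npy",d)
    c=optics.calibration(n); print(n,np.round(c["mtx"],1).tolist(),np.round(c["view"],4).tolist(),[k for k in c])
print(r.get_obs())
E
```

```text
jog.py
pics
rig.py
top [[475.0, 0.0, 323.0], [0.0, 475.0, 199.9], [0.0, 0.0, 1.0]] [[0.2721, -0.9623, 0.0017, -197.3599], [0.9343, 0.2647, 0.239, -505.3983], [-0.2304, -0.0634, 0.971, -1770.0876], [0.0, 0.0, 0.0, 1.0]] ['mtx', 'view']
side [[478.1, 0.0, 318.4], [0.0, 478.1, 206.1], [0.0, 0.0, 1.0]] [[-0.8988, -0.4382, -0.0097, 446.8152], [0.1828, -0.3949, 0.9004, -240.7564], [-0.3984, 0.8075, 0.435, -1258.2601], [0.0, 0.0, 0.0, 1.0]] ['mtx', 'view']
{'clock': 0.1, 'joint_positions': array([-1.28971915e+00,  9.18110500e-02,  1.23180196e+00, -2.51914810e-05,
        1.81981216e+00, -5.67176643e-02]), 'joint_vel': array([ 0.00019055, -0.00258837, -0.0039695 , -0.00025075, -0.0015139 ,
       -0.00161276]), 'joint_torque': array([ 3.19803265e-03, -4.60219073e+01, -4.19217181e+01,  4.65120968e-05,
        1.06823933e-02, -2.36553313e-05]), 'tcp_pos': array([ 198.7568305 , -565.8628575 ,  241.22686875]), 'orientation': array([ 9.85770810e-01,  1.68092443e-01, -1.14703300e-04, -9.09130379e-04]), 'contact_force': array([-0.32952071, -0.23780931, -0.16741215]), 'moment': array([-0.0075053 , -0.0259505 , -0.00316143]), 'finger_force': 0.0, 'gripper_width': 85.52645344898364}
```

View pics/top0.png

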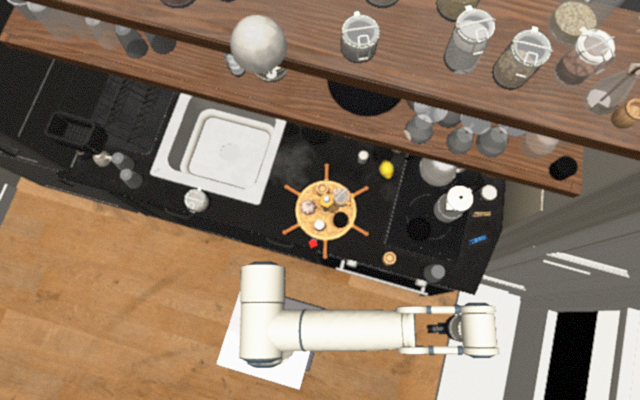

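View pics/side0.png

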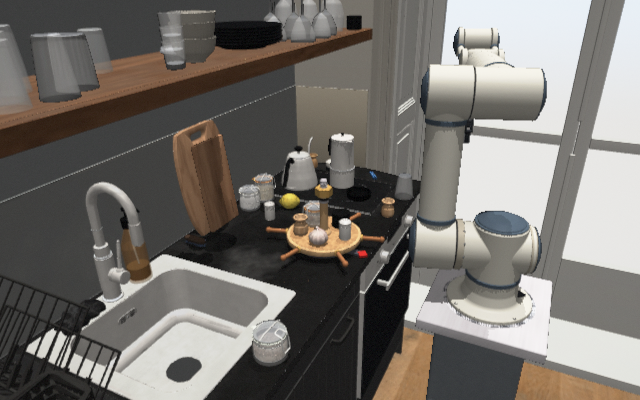

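The top view shows the carousel near (325,208), the red pointer near (313,243), and grips all round it. The side view shows the tray near (323,237), the nut near (323,190), and the pointer near (362,254). I'll zoom in on both.

```bash
cat > h.py <<'E'
from rig import r, optics, job
import cv2,numpy as np
def proj(n,P):
    c=optics.calibration(n);P=np.atleast_2d(P);q=(c["view"]@np.c_[P,np.ones(len(P))].T)[:3]
    q=c["mtx"]@np.array([q[0],-q[1],-q[2]]);return (q[:2]/q[2]).T
def ray(n,uv):
    c=optics.calibration(n);V=c["view"];uv=np.atleast_2d(uv)
    d=np.linalg.inv(c["mtx"])@np.c_[uv,np.ones(len(uv))].T
    d=np.array([d[0],-d[1],-d[2]]);R=V[:3,:3];return -R.T@V[:3,3],(R.T@d).T
def plane(n,uv,z):
    o,d=ray(n,uv);return o+d*((z-o[2])/d[:,2])[:,None]
def shot(n,tag,box=None,s=6):
    p,d=optics.camera(n)
    if box is not None:
        a,b,c,e=box;cv2.imwrite(f"pics/{tag}.png",cv2.resize(p[b:e,a:c,::-1],None,fx=s,fy=s,interpolation=cv2.INTER_CUBIC))
    return p,d
E
python3 - <<'E'
from h import *
p,d=shot("top","t1",(270,155,380,265),5.4)
q,e=shot("side","s1",(255,170,395,275),5.5)
hsv=cv2.cvtColor(p,cv2.COLOR_RGB2HSV)
red=((hsv[...,0]<6)|(hsv[...,0]>174))&(hsv[...,1]>190)&(hsv[...,2]>120)
red[:150]=0;red[270:]=0;red[:,:270]=0;red[:,380:]=0
v,u=np.nonzero(red);print(len(u),u.mean(),v.mean(),plane("top",[u.mean(),v.mean()],8))
# grips: orange-brown
hs=cv2.cvtColor(q,cv2.COLOR_RGB2HSV)
rd=((hs[...,0]<6)|(hs[...,0]>174))&(hs[...,1]>190)&(hs[...,2]>120)
rd[:240]=0;rd[270:]=0;rd[:,:340]=0;rd[:,385:]=0
v,u=np.nonzero(rd);print(len(u),plane("side",[u.mean(),v.mean()],8))
E
```

```text
47 312.48936170212767 243.72340425531914 [[373.03199793 -57.3317072    8.        ]]
38 [[375.90102666 -55.99923652   8.        ]]
```

View pics/t1.png

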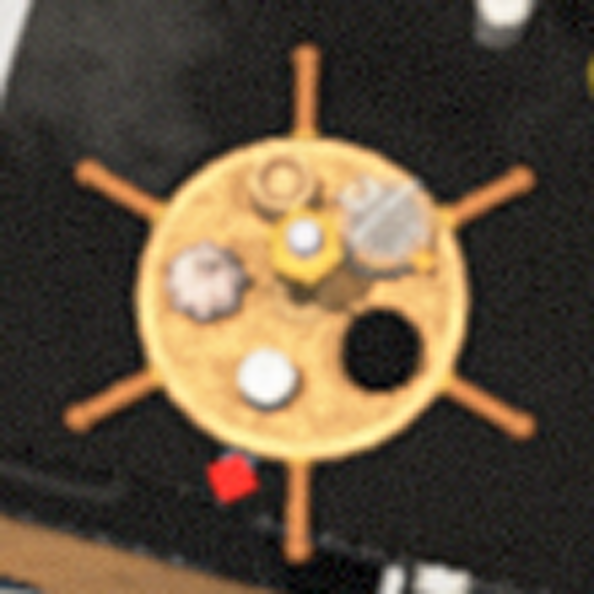

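View pics/s1.png

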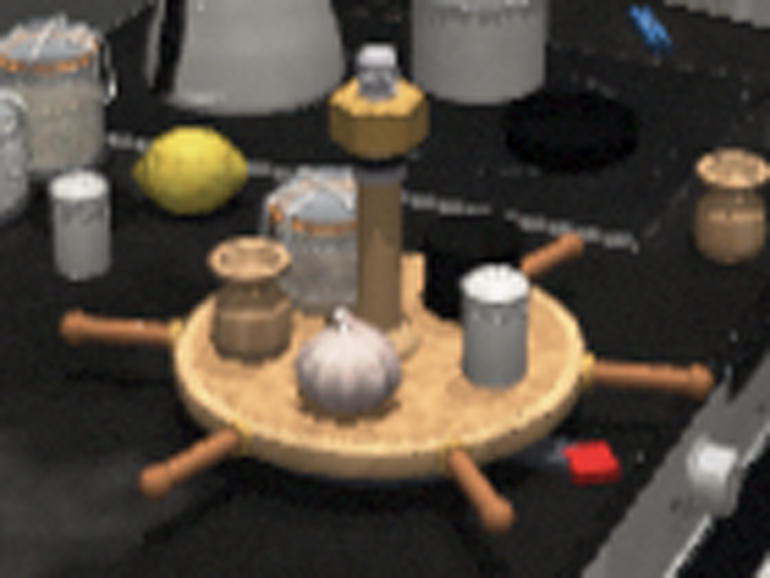

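Top crop: the jar lid is near (387,222), and the nut with its stud is near (304,240). The six grip balls are at (306,55), (88,172), (80,418), (297,548), (525,427) and (522,180), and the red pointer is at (232,477). The side crop agrees. It shows the jar behind the column and the nut near (380,120), just above the collar.

```bash
cat >> h.py <<'E'
from scipy.optimize import least_squares
def cloud(n,d):
    v,u=np.nonzero(d>0);o,k=ray(n,np.c_[u,v].astype(float))
    return u,v,o+k*d[v,u][:,None]   # ray has unit depth
def grips(p,guess=None):
    hsv=cv2.cvtColor(p,cv2.COLOR_RGB2HSV).astype(int)
    m=(hsv[...,0]>=4)&(hsv[...,0]<=15)&(hsv[...,1]>120)&(hsv[...,2]>90)
    v,u=np.nonzero(m);P=plane("top",np.c_[u,v].astype(float),36)
    return u,v,P
def fitwheel(p,c0):
    u,v,P=grips(p)
    rr=np.hypot(P[:,0]-c0[0],P[:,1]-c0[1]);k=(rr>125)&(rr<195);P=P[k]
    def f(x):
        dx,dy=P[:,0]-x[0],P[:,1]-x[1];a=np.arctan2(dy,dx);R=np.hypot(dx,dy)
        w=(a-x[2]+np.pi/6)%(np.pi/3)-np.pi/6
        return R*np.sin(w)
    best=min((least_squares(f,[*c0,t],loss='soft_l1',f_scale=4) for t in np.radians([0,15,30,45])),key=lambda s:s.cost)
    return best.x[:2],np.degrees(best.x[2])%60,np.sqrt(np.median(f(best.x)**2)),len(P)
E
python3 - <<'E'
from h import *
p,d=shot("top","x");q,e=shot("side","x")
balls=np.array([(306,55),(88,172),(80,418),(297,548),(525,427),(522,180)])/5.4+[270,155]-.5
B=plane("top",balls,36);c=B[:,:2].mean(0);print("balls c",c,np.round(np.hypot(*(B[:,:2]-c).T)),np.round(np.degrees(np.arctan2(*(B[:,:2]-c).T[::-1]))))
C,th,res,n=fitwheel(p,c);print("wheel",C,th,res,n)
pt=plane("top",[312.49,243.72],9)[0,:2]-C;print("pointer r,az",np.hypot(*pt),np.degrees(np.arctan2(pt[1],pt[0])))
# depth clouds
for n,dd,im in(("top",d,p),("side",e,q)):
    u,v,P=cloud(n,dd);D=P[:,:2]-C;R=np.hypot(*D.T)
    k=(R<118)&(P[:,2]>35)&(P[:,2]<260);A=np.degrees(np.arctan2(D[:,1],D[:,0]))
    s=k&(R>30)&(P[:,2]<55)&(P[:,2]>30);print(n,"tray z med",np.median(P[s,2]),s.sum())
    s=k&(R<35)&(P[:,2]>160);print("stud/nut z",np.sort(P[s,2])[-5:] if s.any() else 0, P[s].mean(0) if s.any() else 0)
    for lo in range(-180,180,20):
        s=k&(R>30)&(A>=lo)&(A<lo+20)&(P[:,2]>58)
        if s.any():print(lo,s.sum(),np.round(P[s].mean(0)),"maxz",round(P[s,2].max()),"R",round(R[s].mean()))
    s=k&(R<26)&(P[:,2]>150)
    if n=="side":
        vv=v[s];print("rows",vv.min(),vv.max())
hs=cv2.cvtColor(q,cv2.COLOR_RGB2HSV).astype(int)
br=(hs[...,0]>15)&(hs[...,0]<28)&(hs[...,1]>130);br[:180]=0;br[202:]=0;br[:,:312]=0;br[:,336:]=0
v,u=np.nonzero(br);print("nut px",u.min(),u.max(),v.min(),v.max())
for z in(165,170,175,180,195,200,205,210,226):print(z,proj("side",[*C,z])[0])
E
```

```text
balls c [511.83541367 -71.00853374] [183. 182. 182. 181. 184. 182.] [  15.   75.  135. -166. -105.  -45.]
wheel [511.57785584 -70.43861305] 14.679384440195339 4.46554404859929 452
pointer r,az 139.28404774417558 174.62487875158743
top tray z med 44.260115665271655 1554
stud/nut z [229.82552493 230.62200649 232.0460098  232.68351467 232.74570615] [508.2482184  -69.90421266 202.75723813]
-180 27 [436. -76. 100.] maxz 110 R 76
-140 84 [ 466. -127.   91.] maxz 109 R 73
-120 96 [ 486. -139.   92.] maxz 103 R 73
-100 25 [ 505. -138.   91.] maxz 101 R 68
-80 43 [ 541. -130.   92.] maxz 117 R 67
-60 113 [ 556. -123.  108.] maxz 124 R 69
-40 99 [ 571. -106.  112.] maxz 128 R 70
-20 32 [576. -87. 103.] maxz 121 R 67
0 29 [581. -51.  97.] maxz 109 R 73
20 77 [577. -33.  93.] maxz 112 R 76
40 24 [561. -24.  85.] maxz 107 R 68
60 1 [523. -10.  81.] maxz 81 R 62
80 60 [510.   1.  83.] maxz 99 R 72
100 93 [488.  -2.  83.] maxz 103 R 72
120 14 [478. -16.  74.] maxz 93 R 64
160 66 [435. -60. 102.] maxz 116 R 77
side tray z med 41.169235467013436 1257
stud/nut z [221.85744265 222.05937254 222.88836416
[... 311 characters left out ...]

-40 122 [558. -97.  96.] maxz 117 R 53
-20 152 [570. -85.  88.] maxz 114 R 60
0 37 [583. -50.  94.] maxz 101 R 74
20 111 [575. -30.  82.] maxz 100 R 76
40 79 [563. -21.  76.] maxz 101 R 72
80 91 [507.  14.  76.] maxz 98 R 85
100 133 [484.   9.  76.] maxz 177 R 84
120 7 [473.  -8.  69.] maxz 76 R 74
140 7 [448. -45.  94.] maxz 176 R 68
160 183 [435. -54.  84.] maxz 106 R 79
rows 179 203
nut px 315 332 184 197
165 [323.74515475 196.5176933 ]
170 [323.73715447 195.01370602]
175 [323.72913006 193.50518401]
180 [323.72108142 191.99210673]
195 [323.69678901 187.42533602]
200 [323.68864234 185.89382977]
205 [323.68047088 184.35766367]
210 [323.67227452 182.81681642]
226 [323.64587751 177.85439742]
```

```bash
cat >> h.py <<'E'
C=np.array([511.7,-70.6])
def jar(p,d,q,e,az0,C=C):
    # az from top depth (lid), orange seal in side view
    out=[]
    for n,dd in(("top",d),("side",e)):
        u,v,P=cloud(n,dd);D=P[:,:2]-C;R=np.hypot(*D.T);A=np.degrees(np.arctan2(D[:,1],D[:,0]))
        w=(A-az0+180)%360-180
        s=(R>28)&(R<118)&(abs(w)<35)&(P[:,2]>(108 if n=="top" else 50))&(P[:,2]<130)
        if s.sum()<8: continue
        X=P[s,:2];m=X.mean(0) if n=="top" else least_squares(lambda c:np.hypot(*(X-c).T)-33,C+72*np.array([np.cos(np.radians(az0)),np.sin(np.radians(az0))]),loss='soft_l1',f_scale=3).x
        m2=(X.min(0)+X.max(0))/2
        out.append((n,int(s.sum()),np.round(m,1),"bbox",np.round(m2,1),"r",round(float(np.hypot(*(m-C))),1),"az",round(float(np.degrees(np.arctan2(*(m-C)[::-1]))),1)))
    return out
E
python3 - <<'E'
from h import *
p,d=shot("top","x");q,e=shot("side","x")
for o in jar(p,d,q,e,-38):print(*o)
L=plane("top",np.array([387,222])/5.4+[270,155]-.5,117)[0,:2];print("visual lid",L,np.hypot(*(L-C)),np.degrees(np.arctan2(*(L-C)[::-1])))
print("egg cup,tumbler,rice,lemon,shaker",[np.round(plane("top",x,50)[0,:2]) for x in((389,258),(434,271),(195,200),(387,169),(363,156))])
# pointer from both views
print("nut top visual",plane("top",np.array([306,247])/5.4+[270,155]-.5,200)[0,:2],"stud",plane("top",np.array([303,236])/5.4+[270,155]-.5,226)[0,:2])
for n,im,b in(("top",p,(300,235,325,255)),("side",q,(350,245,375,262))):
    h=cv2.cvtColor(im,cv2.COLOR_RGB2HSV).astype(int);m=((h[...,0]<8)|(h[...,0]>172))&(h[...,1]>150)&(h[...,2]>90)
    mm=np.zeros_like(m);a,y,c,z=b;mm[y:z,a:c]=m[y:z,a:c];v,u=np.nonzero(mm);P=plane(n,np.c_[u,v]*1.,9)[:,:2]
    R=np.hypot(*(P-C).T);m=P.mean(0)-C;print(n,len(u),"r",R.min(),R.max(),"az",np.degrees(np.arctan2(m[1],m[0])))
E
```

```text
top 191 [ 566.  -113.4] bbox [ 564.8 -110.7] r 69.2 az -38.2
side 341 [ 566.6 -117.2] bbox [ 568.6 -106.5] r 72.0 az -40.3
visual lid [ 561.38561652 -116.95996831] 67.95518486560644 -43.0168842651902
egg cup,tumbler,rice,lemon,shaker [array([ 394., -352.]), array([ 392., -526.]), array([407., 426.]), array([ 732., -260.]), array([ 759., -156.])]
nut top visual [509.10634802 -72.60484652] stud [509.44788393 -70.26413078]
top 62 r 123.74320800575111 153.4193108914271 az 174.2044604017919
side 58 r 122.67683155862503 154.29717653801404 az 172.80966373850956
```

```bash
python3 jog.py '0 40 -20 0 0 0 0.08; 0 80 -40 0 0 0 0.17; 0 121 -61 0 0 0 0.26; 0 161 -81 0 0 0 0.338; 0 201 -101 0 0 0 0.338; 0 242 -121 0 0 0 0.338; 0 282 -141 0 0 0 0.338; 0 322 -162 0 0 0 0.338; 0 363 -182 0 0 0 0.338; 0 403 -202 0 0 0 0.338' 40; python3 jog.py '0 0 0 0 0 0 0; 0 0 0 0 0 0 0'
```

```text
clock: 1.4
tcp_pos: [513.2, -240.4, 242.5]
orientation: [1.0, -0.0, 0.0, 0.0]
contact_force: [1.2, -0.3, -0.4]
gripper_width: 0.0
finger_force: 0.0
clock: 1.6
tcp_pos: [512.5, -241.3, 242.0]
orientation: [1.0, 0.001, -0.0, 0.0]
contact_force: [-0.4, -0.5, -0.3]
gripper_width: -0.1
finger_force: 0.0
```

```bash
python3 jog.py '0 0 0 41 0 0 0; 0 0 0 82 0 0 0; 0 0 0 123 0 0 0; 0 0 0 164 0 0 0; 0 0 0 190 0 0 0; 0 0 0 205 0 0 0; 0 0 0 205 0 0 0' && python3 jog.py '0 -7 0 0 0 0 0; 0 -15 -1 0 0 0 0; 0 -22 -2 0 0 0 0; 0 -30 -3 0 0 0 0; 0 -37 -4 0 0 0 0; 0 -45 -6 0 0 0 0; 0 -59 -10 0 0 0 0; 0 -73 -16 0 0 0 0'
```

```text
clock: 2.3
tcp_pos: [510.3, -242.4, 35.1]
orientation: [1.0, -0.001, -0.002, -0.001]
contact_force: [-1.9, 0.5, 0.1]
gripper_width: 0.2
finger_force: 0.0
clock: 3.1
tcp_pos: [438.9, -225.9, 37.7]
orientation: [1.0, -0.0, 0.001, 0.0]
contact_force: [3.4, 0.1, -0.0]
gripper_width: 0.2
finger_force: 1.2
```

```bash
python3 jog.py '0 -13 -7 0 0 0 0; 0 -26 -15 0 0 0 0; 0 -38 -24 0 0 0 0; 0 -49 -34 0 0 0 0; 0 -59 -45 0 0 0 0; 0 -68 -57 0 0 0 0; 0 -76 -70 0 0 0 0; 0 -83 -83 0 0 0 0; 0 -89 -97 0 0 0 0; 0 -93.5 -111.5 0 0 0 0' && python3 jog.py '0 -3 -15 0 0 0 0; 0 -5 -30 0 0 0 0; 0 -6 -45 0 0 0 0; 0 -5 -60 0 0 0 0; 0 -3 -74 0 0 0 0; 0 0 -89 0 0 0 0; 0 4.5 -103 0 0 0 0; 0 10 -117 0 0 0 0; 0 17 -131 0 0 0 0; 0 25 -143 0 0 0 0'
python3 - <<'E'
from h import *
p,d=shot("top","t2",(270,155,380,265),5.4)
print(fitwheel(p,C))
E
```

```text
clock: 4.1
tcp_pos: [345.6, -114.5, 37.6]
orientation: [1.0, -0.0, 0.001, 0.001]
contact_force: [4.2, -1.1, 0.2]
gripper_width: 0.1
finger_force: 2.1
clock: 5.1
tcp_pos: [370.9, 27.9, 37.3]
orientation: [1.0, -0.0, 0.001, 0.002]
contact_force: [3.5, -4.9, -0.3]
gripper_width: 0.0
finger_force: 2.6
(array([511.67960504, -70.29044755]), np.float64(17.537047209926058), np.float64(4.281792409822497), 369)
```

View pics/t2.png

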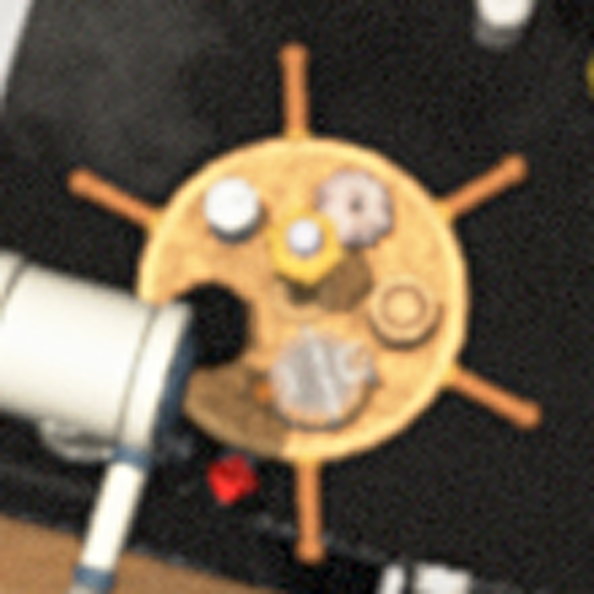

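The jar lid is now near (320,378) in the crop, and the tray has turned about 117° clockwise. The pointer is at (232,477), so about 29° is left.

```bash
python3 jog.py '0 4.5 -6 0 0 0 0; 0 9 -12 0 0 0 0; 0 14 -17.5 0 0 0 0; 0 19 -23 0 0 0 0; 0 25 -28 0 0 0 0; 0 30 -33 0 0 0 0; 0 36 -37.5 0 0 0 0;0 42 -42 0 0 0 0; 0 42 -42 0 0 0 0'
python3 - <<'E'
from h import *
p,d=shot("top","t3",(270,155,380,265),5.4);q,e=shot("side","s3",(255,170,395,275),5.5)
print(fitwheel(p,C))
for o in jar(p,d,q,e,182):print(*o)
E
```

```text
clock: 6.05
tcp_pos: [413.3, 71.4, 37.2]
orientation: [1.0, 0.0, 0.0, -0.001]
contact_force: [-1.1, 0.3, 0.4]
gripper_width: -0.3
finger_force: 0.0
(array([511.61737542, -70.35853093]), np.float64(57.27654538909182), np.float64(4.347669416812825), 372)
top 189 [440.  -73.5] bbox [439.8 -70.4] r 71.8 az -177.7
side 214 [445.9 -71. ] bbox [422.9 -74.7] r 65.8 az -179.7
```

View pics/t3.png

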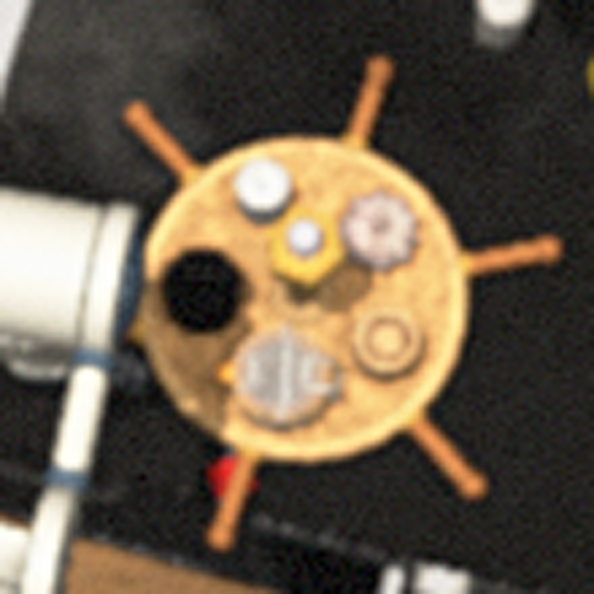

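The jar lid is near (284,373), about 8° short of the pointer. One grip is currently over the pointer. I'll push slowly, back off and measure with the view clear.

```bash
python3 jog.py '0 6.3 -4.2 0 0 0 0; 0 12.8 -8.1 0 0 0 0; 0 19.3 -11.7 0 0 0 0; 0 19.3 -11.7 0 0 0 0; 0 6 -2 0 0 0 0; 0 6 -2 -50 0 0 0; 0 0 -50 -80 0 0 0; 0 0 -100 -80 0 0 0; 0 0 -150 -80 0 0 0; 0 0 -180 -80 0 0 0'
python3 - <<'E'
from h import *
p,d=shot("top","t4",(270,155,380,265),5.4);q,e=shot("side","s4",(255,170,395,275),5.5)
print(fitwheel(p,C))
for o in jar(p,d,q,e,175):print(*o)
E
```

```text
clock: 7.15
tcp_pos: [412.6, 253.6, 118.2]
orientation: [1.0, 0.001, 0.001, -0.001]
contact_force: [0.5, -0.8, 0.2]
gripper_width: -0.2
finger_force: 0.0
(array([511.61158235, -70.57078233]), np.float64(50.26075718911625), np.float64(4.2883970176616515), 451)
top 185 [440.  -65.1] bbox [441.8 -67.5] r 71.9 az 175.6
side 508 [442.6 -68. ] bbox [440.8 -59.9] r 69.2 az 177.9
```

Run:
```python
import cv2,numpy as np
a=cv2.imread("pics/t4.png")[300:560,130:400];b=cv2.imread("pics/s4.png")[:,200:770]
a=cv2.resize(a,(390,375));b=cv2.resize(b,(400,405));o=np.zeros((405,790,3),np.uint8);o[:375,:390]=a;o[:,390:]=b;cv2.imwrite("pics/c4.png",o)
```

```text
(no output)
```

View pics/c4.png

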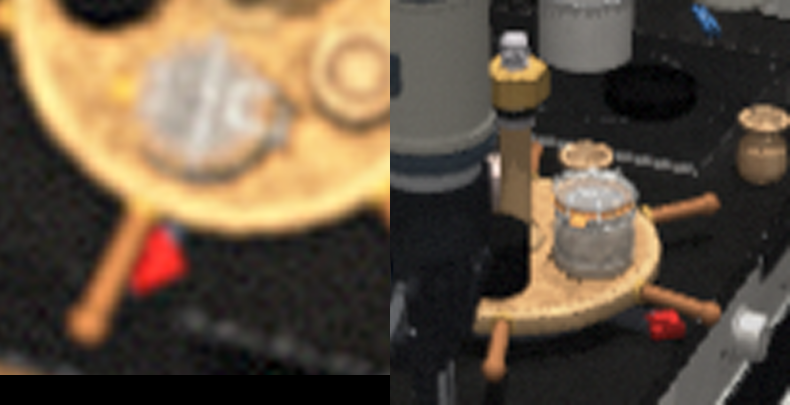

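Left half of c4: the lid is centred near (205,100), its clip on the right, and the pointer is at (160,262). The right half shows the jar upright, slightly off the pointer line. I'll refine the azimuth with opened masks, which drop the clip, and measure the nut too.

```bash
cat >> h.py <<'E'
def lid(K=6,z=112,save=None):
    im=np.mean([optics.camera("top")[0] for _ in range(K)],0).astype(np.uint8)
    a,b=300,185;s=6
    roi=cv2.resize(im[b:250,a:360],None,fx=s,fy=s,interpolation=cv2.INTER_CUBIC)
    h=cv2.cvtColor(roi,cv2.COLOR_RGB2HSV)
    res={}
    for T in(70,90,110):
        m=((h[...,1]<T)&(h[...,2]>70)).astype(np.uint8)*255
        m=cv2.morphologyEx(m,cv2.MORPH_CLOSE,np.ones((13,13)))
        m=cv2.morphologyEx(m,cv2.MORPH_OPEN,cv2.getStructuringElement(cv2.MORPH_ELLIPSE,(67,67)))
        for c in cv2.findContours(m,cv2.RETR_EXTERNAL,cv2.CHAIN_APPROX_NONE)[0]:
            if cv2.contourArea(c)<2500:continue
            (x,y),(w,hh),_=cv2.fitEllipse(c)
            P=plane("top",[(x+.5)/s-.5+a,(y+.5)/s-.5+b],z)[0,:2]-C
            print("lid T",T,"px size",round(w/s,1),round(hh/s,1),"r",round(float(np.hypot(*P)),1),"az",round(float(np.degrees(np.arctan2(P[1],P[0])))%360,1))
    return im
E
python3 - <<'E'
from h import *
im=lid()
print(fitwheel(im,C))
# stud top + nut hexagon
a,b,s=300,180,8
roi=cv2.resize(im[b:225,a:350],None,fx=s,fy=s,interpolation=cv2.INTER_CUBIC)
h=cv2.cvtColor(roi,cv2.COLOR_RGB2HSV).astype(int)
m=((h[...,0]>=18)&(h[...,0]<30)&(h[...,1]>150)&(h[...,2]>140)).astype(np.uint8)
m=cv2.morphologyEx(m,cv2.MORPH_OPEN,np.ones((9,9)))
cs=sorted(cv2.findContours(m,cv2.RETR_EXTERNAL,cv2.CHAIN_APPROX_NONE)[0],key=cv2.contourArea)
c=cv2.convexHull(cs[-1])[:,0].astype(float)
P=plane("top",np.c_[(c[:,0]+.5)/s-.5+a,(c[:,1]+.5)/s-.5+b],200)[:,:2]
print("area px",cv2.contourArea(cs[-1])/s/s,"bbox",P.min(0),P.max(0))
full=cs[-1][:,0].astype(float);Q=plane("top",np.c_[(full[:,0]+.5)/s-.5+a,(full[:,1]+.5)/s-.5+b],200)[:,:2]-C
print("centre",Q.mean(0))
for t in range(0,60,5):
    w=[]
    for k in range(3):
        n=np.array([np.cos(np.radians(t+60*k)),np.sin(np.radians(t+60*k))]);x=Q@n;w.append(round(float(np.ptp(x)),1))
    print(t,w)
cv2.imwrite("pics/n5.png",cv2.resize(np.hstack([roi[:,:,::-1],cv2.cvtColor(m*255,cv2.COLOR_GRAY2BGR)]),(800,360)))
E
```

```text
lid T 70 px size 13.3 13.6 r 73.1 az 176.8
lid T 70 px size 12.6 12.8 r 62.2 az 307.1
lid T 90 px size 15.0 16.1 r 72.4 az 177.6
lid T 90 px size 13.4 13.7 r 62.2 az 307.3
lid T 110 px size 18.3 19.1 r 75.6 az 180.1
lid T 110 px size 14.0 15.4 r 63.3 az 308.2
(array([511.66957787, -70.62557459]), np.float64(50.252850884422756), np.float64(4.307541241431976), 451)
area px 64.3984375 bbox [484.29863228 -98.39861848] [527.16618138 -46.3988435 ]
centre [-8.53792849 -2.38262156]
0 [42.9, 50.3, 47.5]
5 [42.2, 51.3, 47.4]
10 [41.3, 52.0, 47.8]
15 [40.9, 52.5, 48.4]
20 [42.8, 52.7, 48.7]
25 [44.5, 52.5, 48.7]
30 [45.8, 52.0, 48.5]
35 [46.9, 51.1, 48.3]
40 [47.9, 49.9, 47.7]
45 [48.6, 48.6, 46.8]
50 [49.1, 47.7, 45.6]
55 [49.3, 47.2, 44.0]
```

View pics/n5.png

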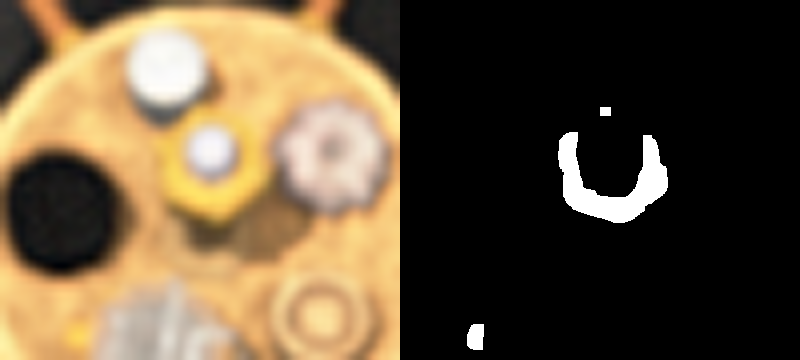

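```bash
python3 jog.py '0 0 135 0 0 0 0; 0 0 150 0 0 0 0; 0 6 178 0 0 0 0; 0 6 178 30 0 0 0; 0 6 178 60 0 0 0; 0 6 178 80 0 0 0; 0 12.6 173 80 0 0 0; 0 19.3 168.3 80 0 0 0; 0 26.3 164.8 80 0 0 0; 0 26.3 164.8 80 0 0 0' && python3 jog.py '0 -13 10 0 0 0 0; 0 -20 13 -40 0 0 0; 0 -20 13 -80 0 0 0; 0 -20 -35 -80 0 0 0; 0 -20 -80 -80 0 0 0; 0 -20 -125 -80 0 0 0; 0 -20 -165 -80 0 0 0; 0 -20 -165 -80 0 0 0'
python3 - <<'E'
from h import *
im=lid();print(fitwheel(im,C))
p,d=optics.camera("top");Q=[optics.camera("side") for _ in range(8)];q=np.mean([x[0] for x in Q],0).astype(np.uint8)
for o in jar(p,d,None,Q[0][1],173):print(*o)
uc=proj("side",[*C,190])[0].astype(int);ut=proj("top",[*C,200])[0].astype(int)
A=q[uc[1]-14:uc[1]+16,uc[0]-20:uc[0]+20];B=im[ut[1]-15:ut[1]+15,ut[0]-20:ut[0]+20]
o=np.hstack([cv2.resize(x,(400,300),interpolation=cv2.INTER_CUBIC) for x in(A,B)]);cv2.imwrite("pics/nut6.png",o[:,:,::-1]);print(uc,ut)
E
```

```text
clock: 8.55
tcp_pos: [440.7, 86.4, 38.8]
orientation: [1.0, 0.0, 0.001, -0.0]
contact_force: [-0.2, 0.9, -0.1]
gripper_width: 0.2
finger_force: 0.0
clock: 9.35
tcp_pos: [418.6, 255.4, 118.3]
orientation: [1.0, 0.003, 0.0, -0.001]
contact_force: [-0.9, -0.8, 0.3]
gripper_width: -0.0
finger_force: 0.0
lid T 70 px size 13.0 13.9 r 72.9 az 174.4
lid T 70 px size 12.7 13.0 r 62.6 az 304.2
lid T 90 px size 14.8 16.2 r 72.1 az 175.0
lid T 90 px size 13.5 13.8 r 62.4 az 304.5
lid T 110 px size 17.3 17.8 r 73.1 az 175.6
lid T 110 px size 14.1 15.7 r 63.8 az 305.6
(array([511.64043814, -70.37449956]), np.float64(47.51278333430855), np.float64(4.462637694253974), 442)
top 199 [441.2 -61.8] bbox [441.7 -63.4] r 71.1 az 172.9
side 536 [443.  -64.4] bbox [441.4 -56.2] r 69.0 az 174.8
[323 188] [325 199]
```

View pics/nut6.png

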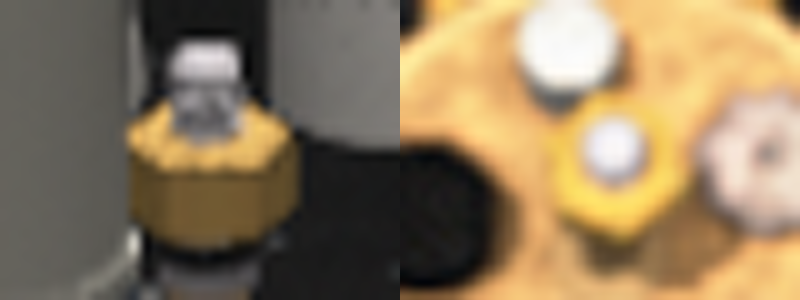

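The jar is now at about 174.3° and the pointer at 173.8°, so they are aligned. In nut6 the left (side) panel shows a flat facing the camera between vertical edges x≈170 and 262, and the underside at y≈245, about 6 mm above the ring. The right (top) panel shows corners near (625,240), (560,200) and (690,180). Both put the flat normals at about 56° mod 60. Next I'll raise and pre-rotate the wrist for the nut.

```bash
python3 jog.py '85 0 0 -45 0 0 -0.14; 85 0 0 -90 0 0 -0.28; 85 0 0 -135 0 0 -0.42; 85 0 0 -182 0 0 -0.56; 85 13 46 -182 0 0 -0.7; 85 26 92 -182 0 0 -0.84; 85 39 138 -182 0 0 -0.98; 85 52 184 -182 0 0 -1.12; 85 66 230 -182 0 0 -1.26; 85 79 276 -182 0 0 -1.4' 60; python3 jog.py '85 0 0 0 0 0 -0.14; 85 0 0 0 0 0 -0.28; 85 0 0 0 0 0 -0.42; 85 0 0 0 0 0 -0.56; 85 0 0 0 0 0 -0.7; 85 0 0 0 0 0 -0.84; 85 0 0 0 0 0 -0.98; 85 0 0 0 0 0 -1.12; 85 0 0 0 0 0 -1.153; 85 0 0 0 0 0 -1.153'
cat >> h.py <<'E'
from scipy.spatial.transform import Rotation as Ro
def to(x,y,z,yaw=None):
    o=r.get_obs();R=Ro.from_quat(o["orientation"]);M=R.as_matrix()
    print("tool delta",np.round(R.inv().apply(np.array([x,y,z])-o["tcp_pos"]),1),"y-axis az",round(float(np.degrees(np.arctan2(M[1,1],M[0,1]))),1),"j",np.round(o["joint_positions"],2))
E
python3 -c "
from h import *
to(*C,179)"
```

```text
clock: 11.1
tcp_pos: [491.4, -1.9, 299.4]
orientation: [0.782, 0.623, 0.0, 0.0]
contact_force: [0.4, 0.4, 0.3]
gripper_width: 84.9
finger_force: 0.0
clock: 12.1
tcp_pos: [491.2, -0.2, 299.3]
orientation: [0.319, 0.948, -0.0, -0.0]
contact_force: [-0.3, -0.8, 0.4]
gripper_width: 84.7
finger_force: 0.0
tool delta [-58.9 -43.8 120.3] y-axis az 52.9 j [-0.07 -0.18  1.39  0.    1.93 -0.99]
```

```bash
python3 jog.py '85 -20 -15 0 0 0 -0.06; 85 -39 -29 0 0 0 -0.06; 85 -59 -44 0 0 0 -0.06; 85 -59 -44 0 0 0 -0.06; 85 -59 -44 30 0 0 -0.06; 85 -59 -44 60 0 0 -0.06; 85 -59 -44 85 0 0 -0.06; 85 -59 -44 105 0 0 -0.06; 85 -59 -44 120 0 0 -0.06; 85 -59 -44 120 0 0 -0.06' && python3 jog.py '60 0 0 0 0 0 0; 46 0 0 0 0 0 0; 40 0 0 0 0 0 0; 30 0 0 0 0 0 0; 30 0 0 0 0 0 0; 30 0 0 0 0 0 0; 30 0 0 0 0 0 0' 60
python3 -c "
from h import *
to(*C,179);o=r.get_obs();print(o['contact_force'],o['moment'],o['gripper_width'])"
```

```text
clock: 13.1
tcp_pos: [510.7, -70.2, 176.9]
orientation: [0.29, 0.957, -0.0, -0.002]
contact_force: [-0.6, 0.4, 0.5]
gripper_width: 84.6
finger_force: 0.0
clock: 13.8
tcp_pos: [511.4, -72.1, 181.5]
orientation: [0.291, 0.957, -0.001, 0.001]
contact_force: [-5.7, -3.2, 5.2]
gripper_width: 44.7
finger_force: 63.4
tool delta [0.6 1.5 2.5] y-axis az 56.2 j [-0.2  -0.14  1.56 -0.    1.71 -1.19]
[-5.67147186 -3.20983042  5.23964356] [-0.66078343  0.75888251  0.01400026] 44.743061474073386
```

```bash
python3 jog.py '30 0 0 0.4 0 0 0.1; 30 0 0 0.8 0 0 0.2; 30 0 0 1.1 0 0 0.3; 30 0 0 1.5 0 0 0.4; 30 0 0 1.9 0 0 0.5; 30 0 0 2.3 0 0 0.6; 30 0 0 2.7 0 0 0.7; 30 0 0 3.1 0 0 0.8; 30 0 0 3.4 0 0 0.9; 30 0 0 3.8 0 0 1.0'
python3 -c "
from h import *
to(*C,179);o=r.get_obs();print(o['contact_force'],o['moment'],o['gripper_width'])"
```

```text
clock: 14.8
tcp_pos: [511.8, -71.8, 177.7]
orientation: [0.715, 0.699, -0.0, 0.001]
contact_force: [-2.8, -2.3, 4.9]
gripper_width: 44.8
finger_force: 63.2
tool delta [ 1.2 -0.2 -1.3] y-axis az -1.3 j [-0.2  -0.14  1.57 -0.    1.71 -0.18]
[-2.76227025 -2.3248638   4.89125731] [-0.3647493   0.58126576  0.12421726] 44.768060310404245
```

```bash
for i in 1; do python3 jog.py '30 0 0 0.4 0 0 0.1; 30 0 0 0.8 0 0 0.2; 30 0 0 1.1 0 0 0.3; 30 0 0 1.5 0 0 0.4; 30 0 0 1.9 0 0 0.5' | grep -E "tcp|contact"; python3 -c "
from h import *
o=r.get_obs();print(o['moment'])"; done;  python3 jog.py '30 0 0 0.2 0 0 0.05; 30 0 0 0.4 0 0 0.1; 30 0 0 0.6 0 0 0.15'|grep contact; python3 -c "
from h import *
o=r.get_obs();print(o['moment'],o['tcp_pos'])"
```

```text
tcp_pos: [512.1, -71.9, 175.8]
contact_force: [-1.3, -2.5, 4.1]
[-0.46010539  0.39299308  0.12929886]
contact_force: [-1.8, -2.5, 4.3]
[-0.47928929  0.30137352  0.10242051] [512.18669618 -71.90985406 175.24014579]
```

```bash
python3 jog.py '30 0 0 0.2 0 0 0.05; 30 0 0 0.4 0 0 0.1; 30 0 0 0.6 0 0 0.15'|grep contact; python3 -c "
from h import *
o=r.get_obs();print(o['moment'])"; python3 jog.py '30 0 0 0.2 0 0 0.05; 30 0 0 0.4 0 0 0.1; 30 0 0 0.6 0 0 0.15'|grep contact; python3 -c "
from h import *
o=r.get_obs();print(o['moment'],o['joint_positions'][5])"
```

```text
contact_force: [-0.7, -2.9, 4.3]
[-0.5033009   0.25726357  0.1588906 ]
contact_force: [-1.3, -3.3, 3.4]
[-0.52169019  0.28609778  0.15004351] 0.7661376873932646
```

```bash
python3 jog.py '30 0 0 0.2 0 0 0.05; 30 0 0 0.4 0 0 0.1'|grep contact; python3 -c "
from h import *
o=r.get_obs();print(o['moment'])"; python3 jog.py '30 0 0 0.2 0 0 0.05; 30 0 0 0.4 0 0 0.1'|grep contact; python3 -c "
from h import *
o=r.get_obs();print(o['moment'],o['joint_positions'][5])
p,d=optics.camera('top');print(fitwheel(p,C))"
```

```text
contact_force: [0.2, -4.0, 4.0]
[-0.62648491  0.19459205  0.16006122]
contact_force: [-0.1, -3.4, 4.8]
[-0.60852658  0.23376526  0.2363157 ] 0.966040425168161
(array([511.34082201, -69.92586322]), np.float64(47.650333534904895), np.float64(4.153850800760396), 188)
```

```bash
cat > m.py <<'E'
from h import *
o=r.get_obs();print("M",np.round(o['moment'],2),"j6",round(o['joint_positions'][5],3))
E
python3 jog.py '30 0 0 0.1 0 0 0.03; 30 0 0 0.2 0 0 0.05'|grep contact; python3 m.py; python3 jog.py '30 0 0 0.1 0 0 0.03; 30 0 0 0.2 0 0 0.05'|grep contact; python3 m.py
```

```text
contact_force: [-0.5, -4.9, 5.9]
M [-0.74  0.31  0.32] j6 1.014
contact_force: [-1.2, -4.9, 6.8]
M [-0.74  0.27  0.29] j6 1.064
```

```bash
python3 jog.py '30 0 0 0.1 0 0 0.03; 30 0 0 0.2 0 0 0.05'|grep contact; python3 m.py; python3 -c "
from h import *
p,d=optics.camera('top');print(fitwheel(p,C))"
```

```text
contact_force: [-0.7, -4.9, 5.8]
M [-0.75  0.32  0.29] j6 1.114
(array([511.53451354, -69.69388125]), np.float64(47.65377754186011), np.float64(4.044289391053856), 184)
```

```bash
python3 jog.py '30 0 0 0.1 0 0 0.03; 30 0 0 0.2 0 0 0.05'|grep contact; python3 m.py; python3 jog.py '30 0 0 0.1 0 0 0.03; 30 0 0 0.2 0 0 0.05'|grep contact; python3 m.py; python3 -c "
from h import *
p,d=optics.camera('top');print(fitwheel(p,C))"
```

```text
contact_force: [-1.6, -4.3, 8.2]
M [-0.84  0.32  0.42] j6 1.164
contact_force: [-1.9, -5.3, 6.7]
M [-0.83  0.29  0.46] j6 1.214
(array([511.27781402, -70.17574472]), np.float64(47.75017921723644), np.float64(4.221405950298385), 184)
```

```bash
python3 jog.py '30 0 0 0.1 0 0 0.03; 30 0 0 0.2 0 0 0.05'|grep contact; python3 m.py; python3 jog.py '30 0 0 0.1 0 0 0.02; 30 0 0 0.1 0 0 0.03'|grep contact; python3 m.py; python3 -c "
from h import *
p,d=optics.camera('top');print(fitwheel(p,C))"
```

```text
contact_force: [-1.3, -5.4, 6.6]
M [-0.8   0.32  0.5 ] j6 1.264
contact_force: [-0.7, -4.9, 6.7]
M [-0.87  0.31  0.49] j6 1.293
(array([511.27960782, -69.94918443]), np.float64(47.689606475482016), np.float64(4.21802766315652), 186)
```

```bash
python3 jog.py '30 0 0 0.1 0 0 0.03; 30 0 0 0.2 0 0 0.05'|grep contact; python3 m.py; python3 jog.py '30 0 0 0.1 0 0 0.03; 30 0 0 0.2 0 0 0.05'|grep contact; python3 m.py; python3 -c "
from h import *
p,d=optics.camera('top');print(fitwheel(p,C))"
```

```text
contact_force: [-1.4, -4.8, 7.7]
M [-0.84  0.39  0.49] j6 1.344
contact_force: [-2.4, -6.3, 7.2]
M [-0.83  0.34  0.59] j6 1.393
(array([511.19738338, -70.14663544]), np.float64(47.722046647501166), np.float64(4.333719203163028), 187)
```

```bash
python3 jog.py '30 0 0 0.1 0 0 0.03; 30 0 0 0.2 0 0 0.05'|grep contact; python3 m.py; python3 jog.py '30 0 0 0.1 0 0 0.03; 30 0 0 0.2 0 0 0.05'|grep contact; python3 m.py; python3 -c "
from h import *
p,d=optics.camera('top');print(fitwheel(p,C));print(r.get_obs()['tcp_pos'],r.get_obs()['gripper_width'])"
```

```text
contact_force: [-1.7, -5.6, 6.9]
M [-0.9   0.39  0.69] j6 1.443
contact_force: [-1.3, -6.2, 7.7]
M [-0.93  0.38  0.65] j6 1.493
(array([511.36295077, -69.6392659 ]), np.float64(47.75539968310552), np.float64(4.09233570335779), 187)
[512.44121034 -72.41940227 171.84410279] 44.79843560195363
```

```bash
python3 jog.py '30 0 0 0.1 0 0 0.03; 30 0 0 0.2 0 0 0.05'|grep contact; python3 m.py; python3 jog.py '30 0 0 0.1 0 0 0.03; 30 0 0 0.2 0 0 0.05'|grep contact; python3 m.py; python3 -c "
from h import *
p,d=optics.camera('top');print(fitwheel(p,C));print(r.get_obs()['tcp_pos'],r.get_obs()['gripper_width'])"
```

```text
contact_force: [-2.3, -6.2, 9.2]
M [-0.93  0.38  0.74] j6 1.543
contact_force: [-1.2, -5.9, 8.2]
M [-0.89  0.42  0.75] j6 1.593
(array([511.25392563, -70.12746075]), np.float64(47.68754639606253), np.float64(4.298113860039003), 188)
[512.44221849 -72.47757756 171.5482521 ] 45.07489187292937
```

```bash
python3 jog.py '30 0 0 0 0 0 0; 30 0 0 0 0 0 0; 30 0 0 0 0 0 0' 110|grep -E "contact|width|finger"; python3 m.py; python3 -c "
from h import *
ims=np.mean([optics.camera('side')[0] for _ in range(6)],0).astype(np.uint8);print(fitwheel(optics.camera('top')[0],C))
uc=np.array([323,188]);cv2.imwrite('pics/g7.png',cv2.resize(ims[uc[1]-28:uc[1]+32,uc[0]-40:uc[0]+40,::-1],(800,600),interpolation=cv2.INTER_CUBIC))"
```

```text
contact_force: [-1.7, -5.8, 9.3]
gripper_width: 44.4
finger_force: 112.5
M [-0.9   0.53  0.51] j6 1.592
(array([511.40689951, -69.73189653]), np.float64(47.69297617617348), np.float64(4.0460832460974885), 185)
```

```bash
python3 jog.py '30 0 0 0.1 0 0 0.03; 30 0 0 0.2 0 0 0.05'|grep -E "contact|width"; python3 m.py; python3 jog.py '30 0 0 0.1 0 0 0.03; 30 0 0 0.2 0 0 0.05'|grep -E "contact|width"; python3 m.py; python3 -c "
from h import *
p,d=optics.camera('top');print(fitwheel(p,C))"
```

```text
contact_force: [-3.0, -5.7, 10.3]
gripper_width: 44.1
M [-0.91  0.51  0.78] j6 1.643
contact_force: [-3.1, -6.7, 10.7]
gripper_width: 44.3
M [-0.97  0.55  0.77] j6 1.693
(array([511.42359923, -69.67817685]), np.float64(47.65673983637205), np.float64(4.063550240587401), 187)
```

```bash
python3 jog.py '30 0 0 0.1 0 0 0.03; 30 0 0 0.2 0 0 0.05'|grep -E "contact|width"; python3 m.py; python3 jog.py '30 0 0 0.1 0 0 0.03; 30 0 0 0.2 0 0 0.05'|grep -E "contact|width"; python3 m.py; python3 jog.py '30 0 0 0.1 0 0 0.03; 30 0 0 0.2 0 0 0.05'|grep -E "contact|width"; python3 m.py; python3 -c "
from h import *
p,d=optics.camera('top');print(fitwheel(p,C))"
```

```text
contact_force: [-2.4, -7.1, 10.3]
gripper_width: 43.8
M [-1.    0.55  0.86] j6 1.743
contact_force: [-2.8, -6.7, 10.7]
gripper_width: 44.0
M [-0.94  0.59  0.85] j6 1.793
contact_force: [-3.0, -6.8, 11.3]
gripper_width: 44.4
M [-1.01  0.64  0.91] j6 1.843
(array([511.46456492, -69.91707716]), np.float64(47.67007525252942), np.float64(4.05663607754534), 186)
```

Run:
```python
from h import *
f=lambda n:np.mean([optics.camera(n)[0] for _ in range(6)],0).astype(np.uint8)
q=f("side");A=cv2.imread("pics/nut6.png")
a=cv2.resize(q[168:208,303:343,::-1],(500,500),interpolation=cv2.INTER_CUBIC)
o=np.zeros((500,800,3),np.uint8);o[:,:500]=a;o[:225,500:]=cv2.resize(A[:,:400],(300,225));cv2.imwrite("pics/v8.png",o)
```

```text
(no output)
```

View pics/v8.png

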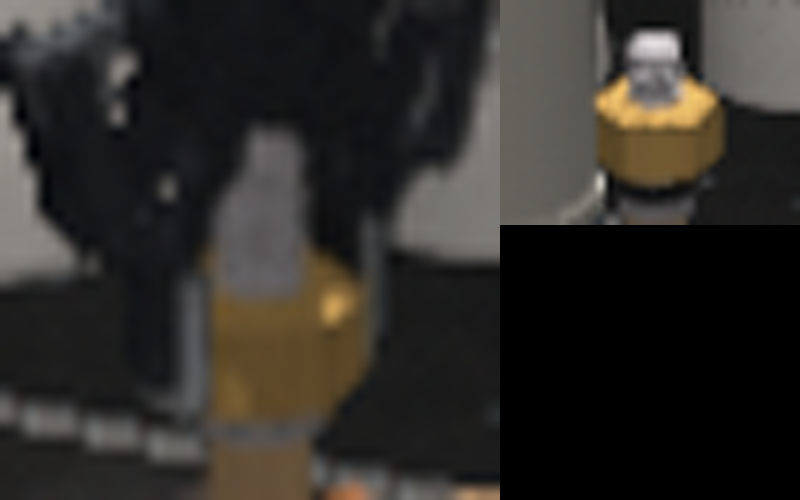

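The nut's underside is now at crop y≈420, row ≈201.6, against 198.5 before. It has come down about 10 mm and sits on the collar, with the ring hidden. The torque hasn't climbed steeply yet, so I'll continue.

```bash
python3 jog.py '30 0 0 0.1 0 0 0.03; 30 0 0 0.2 0 0 0.05' 120|grep -E "contact|width"; python3 m.py; python3 jog.py '30 0 0 0.1 0 0 0.03; 30 0 0 0.2 0 0 0.05'|grep -E "contact|width"; python3 m.py; python3 jog.py '30 0 0 0.1 0 0 0.03; 30 0 0 0.2 0 0 0.05'|grep -E "contact|width"; python3 m.py; python3 -c "
from h import *
p,d=optics.camera('top');print(fitwheel(p,C))"
```

```text
contact_force: [-3.1, -7.7, 9.7]
gripper_width: 43.8
M [-1.06  0.65  0.94] j6 1.893
contact_force: [-2.6, -5.7, 10.3]
gripper_width: 44.4
M [-1.07  0.7   1.01] j6 1.943
contact_force: [-2.8, -6.5, 11.8]
gripper_width: 44.0
M [-1.07  0.68  1.08] j6 1.993
(array([511.2585551 , -69.59014232]), np.float64(47.70226915379625), np.float64(4.067041020724019), 186)
```

```bash
python3 jog.py '60 0 0 0 0 0 0; 60 0 0 0 0 0 0; 60 0 0 0 0 0 0' 20|grep -E "contact|width"; python3 m.py; python3 jog.py '30 0 0 0 0 0 0; 30 0 0 0 0 0 0; 30 0 0 0 0 0 0; 30 0 0 0 0 0 0'|grep -E "contact|width|finger"; python3 m.py;python3 -c "
from h import *
to(*C,170)"
```

```text
contact_force: [-0.0, 1.0, -0.1]
gripper_width: 60.5
M [-0.03  0.01 -0.01] j6 1.994
contact_force: [-3.4, -4.6, 2.7]
gripper_width: 46.9
finger_force: 21.4
M [-0.79  0.51  0.03] j6 1.994
tool delta [-0.3 -1.4 -2.7] y-axis az -126.0 j [-0.2  -0.14  1.59 -0.    1.69  1.99]
```

```bash
python3 jog.py '30 0 1 0 0 0 0; 30 0 1 0 0 0 0; 30 0 1 0 0 0 0; 30 0 1 0 0 0 0' 120|grep -E "contact|width"; python3 m.py; python3 jog.py '30 0 0 0.1 0 0 0.03; 30 0 0 0.2 0 0 0.05'|grep -E "contact|width"; python3 m.py; python3 jog.py '30 0 0 0.1 0 0 0.03; 30 0 0 0.2 0 0 0.05'|grep -E "contact|width"; python3 m.py; python3 -c "
from h import *
p,d=optics.camera('top');print(fitwheel(p,C))"
```

```text
contact_force: [-2.3, -1.9, 4.5]
gripper_width: 45.2
M [-0.4   0.49  0.05] j6 1.992
contact_force: [-2.2, -2.0, 6.0]
gripper_width: 44.7
M [-0.38  0.43  0.23] j6 2.043
contact_force: [-2.5, -2.6, 5.9]
gripper_width: 44.8
M [-0.38  0.42  0.33] j6 2.093
(array([511.53442877, -69.63432547]), np.float64(47.61890175851204), np.float64(4.03003411470971), 186)
```

```bash
python3 jog.py '30 0 0 0.1 0 0 0.03; 30 0 0 0.2 0 0 0.05'|grep -E "contact|width"; python3 m.py; python3 jog.py '30 0 0 0.1 0 0 0.03; 30 0 0 0.2 0 0 0.05'|grep -E "contact|width"; python3 m.py; python3 jog.py '30 0 0 0.1 0 0 0.03; 30 0 0 0.2 0 0 0.05'|grep -E "contact|width"; python3 m.py;python3 jog.py '30 0 0 0.1 0 0 0.03; 30 0 0 0.2 0 0 0.05'|grep -E "contact|width"; python3 m.py; python3 -c "
from h import *
p,d=optics.camera('top');print(fitwheel(p,C))"
```

```text
contact_force: [-2.6, -1.5, 6.5]
gripper_width: 45.1
M [-0.42  0.48  0.37] j6 2.143
contact_force: [-2.4, -2.0, 6.8]
gripper_width: 44.8
M [-0.41  0.44  0.43] j6 2.193
contact_force: [-2.3, -1.5, 6.4]
gripper_width: 45.1
M [-0.47  0.5   0.47] j6 2.243
contact_force: [-2.2, -1.5, 7.4]
gripper_width: 44.9
M [-0.35  0.45  0.53] j6 2.293
(array([511.4962469 , -70.27131055]), np.float64(47.5980848269241), np.float64(4.0583140172516945), 188)
```

```bash
python3 jog.py '60 0 0 0 0 0 0; 60 0 0 0 0 0 0; 60 0 0 0 0 0 0' 20|grep -E "contact|width"; python3 jog.py '30 0 0 0 0 0 0; 30 0 0 0 0 0 0; 30 0 0 0 0 0 0; 30 0 0 0 0 0 0'|grep -E "contact|width|finger"; python3 m.py
python3 jog.py '60 0 0 0 0 0 0; 60 0 0 0 0 0 0; 60 0 0 0 0 0 -0.15;60 0 0 0 0 0 -0.15'|grep -E "width";python3 jog.py '30 0 0 0 0 0 0; 30 0 0 0 0 0 0; 30 0 0 0 0 0 0; 30 0 0 0 0 0 0'|grep -E "contact|width|finger"; python3 m.py
```

```text
contact_force: [0.1, -0.0, 0.2]
gripper_width: 60.0
contact_force: [0.6, 1.6, -0.8]
gripper_width: 48.9
finger_force: 21.4
M [ 0.13 -0.09  0.12] j6 2.292
gripper_width: 60.0
contact_force: [-1.4, -1.8, 1.2]
gripper_width: 46.2
finger_force: 20.4
M [-0.06  0.14  0.07] j6 2.143
```

```bash
python3 jog.py '30 0 0 0 0 0 0; 30 0 0 0 0 0 0; 30 0 0 0 0 0 0' 120|grep -E "contact|width"; python3 m.py; python3 jog.py '30 0 0 0.2 0 0 0.05; 30 0 0 0.4 0 0 0.1;30 0 0 0.4 0 0 0.1'|grep -E "contact|width"; python3 m.py; python3 jog.py '30 0 0 0.2 0 0 0.05; 30 0 0 0.4 0 0 0.1; 30 0 0 0.4 0 0 0.1'|grep -E "contact|width"; python3 m.py;  python3 jog.py '30 0 0 0.2 0 0 0.05; 30 0 0 0.4 0 0 0.1; 30 0 0 0.4 0 0 0.1'|grep -E "contact|width"; python3 m.py; python3 -c "
from h import *
p,d=optics.camera('top');print(fitwheel(p,C))"
```

```text
contact_force: [-3.1, -1.5, 6.0]
gripper_width: 44.5
M [-0.1   0.47  0.08] j6 2.143
contact_force: [-2.3, -0.2, 6.0]
gripper_width: 44.7
M [-0.07  0.4   0.07] j6 2.244
contact_force: [-1.5, 0.6, 6.3]
gripper_width: 44.2
M [-0.04  0.4   0.19] j6 2.344
contact_force: [-1.5, -0.1, 6.6]
gripper_width: 44.5
M [-0.01  0.45  0.29] j6 2.444
(array([511.33909431, -69.86984722]), np.float64(47.641339611489265), np.float64(4.114339707880558), 191)
```

```bash
python3 jog.py '85 0 0 0 0 0 0; 85 0 0 0 0 0 0; 85 0 0 0 0 0 0;85 0 0 -40 0 0 0; 85 0 0 -80 0 0 0; 85 0 0 -120 0 0 0; 85 0 0 -120 0 0 0'|grep -E "clock|width|tcp"
python3 - <<'E'
from h import *
q=np.mean([optics.camera("side")[0] for _ in range(8)],0).astype(np.uint8)
A=q[174:204,303:343];A=cv2.resize(A,(400,300),interpolation=cv2.INTER_CUBIC)[:,:,::-1];cv2.imwrite("pics/nut9.png",A)
B=cv2.imread("pics/nut6.png")[:,:400]
for n,X in(("before",B),("after",A)):
    h=cv2.cvtColor(np.ascontiguousarray(X),cv2.COLOR_BGR2HSV).astype(int)
    m=((h[...,0]>=13)&(h[...,0]<=28)&(h[...,1]>120)&(h[...,2]>60)).astype(np.uint8)
    m=cv2.morphologyEx(m,cv2.MORPH_OPEN,np.ones((15,15)))
    k,l,st,_=cv2.connectedComponentsWithStats(m);i=1+np.argmax(st[1:,4]);x,y,w,hh,a=st[i]
    cols=[(c,np.nonzero(l[:,c]==i)[0]) for c in range(140,300,20)]
    print(n,"x",x,x+w,"y",y,y+hh,[(c,int(v.min()),int(v.max())) for c,v in cols if len(v)])
    V=cv2.GaussianBlur(h[...,2].astype(np.float32),(9,9),0);print("V profile mid",[int(V[min(y+hh-45,299),c]) for c in range(130,305,8)])
uu=[(z,np.round(proj("side",[C[0]+23*np.cos(np.radians(116)),C[1]+23*np.sin(np.radians(116)),z])[0]-[303,174],2)*10+5) for z in(163.5,165,170,175,180)]
print(uu)
E
```

```text
clock: 28.1
tcp_pos: [512.4, -72.0, 291.0]
gripper_width: 84.8
before x 130 296 y 107 241 [(140, 119, 218), (160, 107, 236), (180, 141, 240), (200, 150, 238), (220, 148, 234), (240, 139, 239), (260, 111, 234), (280, 121, 219)]
V profile mid [88, 89, 89, 89, 95, 105, 112, 111, 111, 111, 112, 112, 112, 111, 111, 109, 102, 95, 96, 95, 87, 57]
after x 122 296 y 133 269 [(140, 144, 245), (160, 140, 260), (180, 165, 266), (200, 173, 268), (220, 172, 267), (240, 161, 266), (260, 133, 256), (280, 146, 244)]
V profile mid [81, 84, 87, 94, 108, 114, 114, 114, 113, 114, 112, 112, 114, 112, 107, 92, 82, 83, 83, 84, 85, 61]
[(163.5, array([213.1, 266.6])), (165, array([213.1, 262. ])), (170, array([213. , 246.8])), (175, array([212.9, 231.6])), (180, array([212.9, 216.3]))]
```

The nut's underside in the side view went from about 172 mm to about 163 mm, where 163.5 mm is solid. The flats turned about 6° mod 60, so the nut turned roughly 126° and seated. After that the fingers slipped round the hexagon. I'll take a fresh, aligned grasp to confirm the torque.

```bash
python3 jog.py '85 0 0 0 0 0 -0.14; 85 0 0 0 0 0 -0.28; 85 0 0 0 0 0 -0.42; 85 0 0 0 0 0 -0.56; 85 0 0 0 0 0 -0.7; 85 0 0 0 0 0 -0.84; 85 0 0 0 0 0 -0.98; 85 0 0 0 0 0 -1.12; 85 0 0 0 0 0 -1.26; 85 0 0 0 0 0 -1.394' >/dev/null; python3 jog.py '85 0 0 40 0 0 0; 85 0 0 80 0 0 0; 85 0 0 105 0 0 0; 85 0 0 120 0 0 0; 85 0 0 120 0 0 0'|grep tcp; python3 jog.py '30 0 0 0 0 0 0; 30 0 0 0 0 0 0; 30 0 0 0 0 0 0; 30 0 0 0 0 0 0; 30 0 0 0 0 0 0; 30 0 0 0 0 0 0' 20|grep -E "contact|width"; python3 m.py; python3 jog.py '30 0 0 0 0 0 0; 30 0 0 0 0 0 0; 30 0 0 0 0 0 0' 120|grep -E "contact|width"; python3 m.py
python3 jog.py '30 0 0 0 0 0 0.03; 30 0 0 0 0 0 0.06'|grep width; python3 m.py;python3 jog.py '30 0 0 0 0 0 0.03; 30 0 0 0 0 0 0.06'|grep width; python3 m.py; python3 -c "
from h import *
p,d=optics.camera('top');print(fitwheel(p,C))"
```

```text
tcp_pos: [510.9, -71.6, 164.9]
contact_force: [1.9, -4.5, 1.2]
gripper_width: 45.9
M [-0.9  -0.17  0.19] j6 1.048
contact_force: [1.0, -4.8, 2.5]
gripper_width: 44.7
M [-0.88 -0.1   0.08] j6 1.048
gripper_width: 44.2
M [-0.91 -0.08  0.32] j6 1.109
gripper_width: 44.2
M [-0.9  -0.17  0.38] j6 1.169
(array([511.38140166, -70.28108709]), np.float64(47.68229447649367), np.float64(4.1453727195357395), 194)
```

```bash
for i in 1; do python3 jog.py '30 0 0 0 0 0 0.05; 30 0 0 0 0 0 0.1'|grep width; python3 m.py; python3 jog.py '30 0 0 0 0 0 0.05; 30 0 0 0 0 0 0.1'|grep width; python3 m.py; python3 jog.py '30 0 0 0 0 0 0.05; 30 0 0 0 0 0 0.1; 30 0 0 0 0 0 0.1'|grep -E "width|contact"; python3 m.py; done; python3 -c "
from h import *
p,d=optics.camera('top');print(fitwheel(p,C))"
```

```text
gripper_width: 44.7
M [-0.96 -0.3   0.46] j6 1.27
gripper_width: 44.8
M [-0.9  -0.33  0.57] j6 1.37
contact_force: [1.2, -5.3, -1.1]
gripper_width: 44.5
M [-0.93 -0.27  0.38] j6 1.469
(array([511.28132659, -69.80463541]), np.float64(47.652729230244404), np.float64(4.026909014680387), 191)
```

```bash
python3 jog.py '60 0 0 0 0 0 0; 60 0 0 0 0 0 0; 60 0 0 0 0 0 0' 20|grep -E "width"; python3 jog.py '30 0 0 0 0 0 0; 30 0 0 0 0 0 0; 30 0 0 0 0 0 0; 30 0 0 0 0 0 0'|grep -E "contact|width|finger"; python3 m.py
python3 jog.py '60 0 0 0 0 0 0; 60 0 0 0 0 0 0; 60 0 0 0 0 0 -0.15;60 0 0 0 0 0 -0.15'|grep -E "width";python3 jog.py '30 0 0 0 0 0 0; 30 0 0 0 0 0 0; 30 0 0 0 0 0 0; 30 0 0 0 0 0 0'|grep -E "contact|width|finger"; python3 m.py
python3 jog.py '85 0 0 0 0 0 0; 85 0 0 0 0 0 0; 85 0 0 0 0 0 0;85 0 0 -40 0 0 0; 85 0 0 -80 0 0 0; 85 0 0 -120 0 0 0; 85 0 0 -120 0 0 0'|grep -E "clock|width|tcp"
cat > nutm.py <<'E'
from h import *
import sys
q=np.mean([optics.camera("side")[0] for _ in range(8)],0).astype(np.uint8)
A=q[174:204,303:343];A=cv2.resize(A,(400,300),interpolation=cv2.INTER_CUBIC)[:,:,::-1];cv2.imwrite(f"pics/nut{sys.argv[1]}.png",A)
for n in("nut6","nut9","nut"+sys.argv[1]):
    X=cv2.imread(f"pics/{n}.png")[:,:400];h=cv2.cvtColor(X,cv2.COLOR_BGR2HSV).astype(int)
    m=((h[...,0]>=13)&(h[...,0]<=28)&(h[...,1]>120)&(h[...,2]>60)).astype(np.uint8)
    m=cv2.morphologyEx(m,cv2.MORPH_OPEN,np.ones((15,15)))
    k,l,st,_=cv2.connectedComponentsWithStats(m);i=1+np.argmax(st[1:,4]);x,y,w,hh,a=st[i]
    print(n,"x",x,x+w,"y",y,y+hh,"bottoms",[int(np.nonzero(l[:,c]==i)[0].max()) for c in range(180,260,20)])
    V=cv2.GaussianBlur(h[...,2].astype(np.float32),(9,9),0);print([int(V[min(y+hh-45,299),c]) for c in range(130,305,8)])
E
python3 nutm.py 10
```

```text
gripper_width: 60.2
contact_force: [-1.4, -4.8, 3.9]
gripper_width: 52.2
finger_force: 21.8
M [-0.91  0.33  0.05] j6 1.468
gripper_width: 60.2
contact_force: [0.8, -4.5, 2.3]
gripper_width: 51.3
finger_force: 21.7
M [-0.92  0.05  0.07] j6 1.321
clock: 34.3
tcp_pos: [512.3, -71.4, 290.9]
gripper_width: 85.4
nut6 x 130 296 y 107 241 bottoms [240, 238, 234, 239]
[88, 89, 89, 89, 95, 105, 112, 111, 111, 111, 112, 112, 112, 111, 111, 109, 102, 95, 96, 95, 87, 57]
nut9 x 122 296 y 133 269 bottoms [266, 268, 267, 266]
[81, 84, 87, 94, 108, 114, 114, 114, 113, 114, 112, 112, 114, 112, 107, 92, 82, 83, 83, 84, 85, 61]
nut10 x 122 296 y 134 268 bottoms [266, 267, 267, 266]
[80, 84, 84, 83, 90, 105, 115, 114, 113, 113, 113, 112, 113, 113, 112, 94, 80, 82, 82, 82, 84, 61]
```

```bash
python3 jog.py '85 0 0 0 0 0 -0.11; 85 0 0 0 0 0 -0.22; 85 0 0 40 0 0 -0.22; 85 0 0 80 0 0 -0.22; 85 0 0 105 0 0 -0.22; 85 0 0 114 0 0 -0.22; 85 0 0 114 0 0 -0.22'|grep tcp; python3 jog.py '30 0 0 0 0 0 0; 30 0 0 0 0 0 0; 30 0 0 0 0 0 0; 30 0 0 0 0 0 0; 30 0 0 0 0 0 0; 30 0 0 0 0 0 0' 20|grep -E "contact|width"; python3 m.py; python3 jog.py '30 0 0 0 0 0 0; 30 0 0 0 0 0 0; 30 0 0 0 0 0 0' 120|grep -E "contact|width"; python3 m.py
python3 jog.py '30 0 0 0 0 0 0.05; 30 0 0 0 0 0 0.1'|grep width; python3 m.py;python3 jog.py '30 0 0 0 0 0 0.05; 30 0 0 0 0 0 0.1'|grep width; python3 m.py; python3 jog.py '30 0 0 0 0 0 0.05; 30 0 0 0 0 0 0.1'|grep width; python3 m.py; python3 -c "
from h import *
p,d=optics.camera('top');print(fitwheel(p,C))"
```

```text
tcp_pos: [510.3, -71.5, 168.9]
contact_force: [0.9, -3.5, 5.7]
gripper_width: 47.8
M [-0.6  -0.04  0.16] j6 1.098
contact_force: [-1.1, -2.7, 8.0]
gripper_width: 45.1
M [-0.58  0.11  0.14] j6 1.098
gripper_width: 44.8
M [-0.61  0.09  0.35] j6 1.2
gripper_width: 45.4
M [-0.77  0.02  0.42] j6 1.3
gripper_width: 45.0
M [-0.73 -0.06  0.47] j6 1.4
(array([511.56114099, -69.93725377]), np.float64(47.60116199314613), np.float64(4.077867082925738), 186)
```

```bash
python3 jog.py '30 0 0 0 0 0 0.05; 30 0 0 0 0 0 0.1'|grep width; python3 m.py;python3 jog.py '30 0 0 0 0 0 0.05; 30 0 0 0 0 0 0.1'|grep width; python3 m.py; python3 jog.py '30 0 0 0 0 0 0.05; 30 0 0 0 0 0 0.1'|grep width; python3 m.py;  python3 jog.py '30 0 0 0 0 0 0.05; 30 0 0 0 0 0 0.1'|grep width; python3 m.py; python3 -c "
from h import *
p,d=optics.camera('top');print(fitwheel(p,C))"
```

```text
gripper_width: 45.0
M [-0.8  -0.11  0.59] j6 1.499
gripper_width: 45.4
M [-0.8  -0.16  0.69] j6 1.599
gripper_width: 45.7
M [-0.81 -0.19  0.8 ] j6 1.699
gripper_width: 45.1
M [-0.85 -0.28  0.86] j6 1.799
(array([511.62453025, -69.75539524]), np.float64(47.584669613085886), np.float64(4.04906406811273), 185)
```

```bash
python3 nutm.py 11; python3 m.py
```

```text
nut6 x 130 296 y 107 241 bottoms [240, 238, 234, 239]
[88, 89, 89, 89, 95, 105, 112, 111, 111, 111, 112, 112, 112, 111, 111, 109, 102, 95, 96, 95, 87, 57]
nut9 x 122 296 y 133 269 bottoms [266, 268, 267, 266]
[81, 84, 87, 94, 108, 114, 114, 114, 113, 114, 112, 112, 114, 112, 107, 92, 82, 83, 83, 84, 85, 61]
nut11 x 174 288 y 148 273 bottoms [269, 272, 271, 265]
[26, 31, 48, 85, 96, 70, 69, 98, 103, 95, 91, 92, 92, 92, 91, 91, 92, 91, 91, 89, 59, 30]
M [-0.83 -0.27  0.6 ] j6 1.797
```

```bash
python3 jog.py '85 0 0 0 0 0 0; 85 0 0 0 0 0 0; 85 0 0 0 0 0 0;85 0 0 -40 0 0 0; 85 0 0 -80 0 0 0; 85 0 0 -120 0 0 0; 85 0 0 -120 0 0 0'|grep -E "clock|width|tcp"; python3 nutm.py 12|tail -2; python3 jog.py '85 0 0 -20 0 0 0; 85 0 0 -40 0 0 0'|grep clock; python3 nutm.py 13|tail -2
```

```text
clock: 38.9
tcp_pos: [512.3, -71.7, 297.8]
gripper_width: 85.2
nut12 x 122 296 y 132 269 bottoms [266, 268, 267, 265]
[79, 85, 85, 87, 106, 114, 113, 114, 114, 113, 112, 112, 113, 113, 110, 93, 80, 83, 84, 83, 84, 59]
clock: 39.5
nut13 x 119 297 y 131 268 bottoms [266, 267, 267, 266]
[81, 84, 85, 87, 107, 114, 112, 114, 114, 113, 112, 112, 113, 112, 110, 102, 90, 82, 82, 83, 81, 57]
```

```bash
python3 -c "
from h import *
to(420,220,330)"
```

```text
tool delta [-204.9 -226.6   -0.7] y-axis az -114.8 j [-0.21 -0.1   1.26 -0.    1.98  1.8 ]
```

```bash
python3 jog.py '85 -28 -32 0 0 0 0; 85 -57 -64 0 0 0 0; 85 -86 -96 0 0 0 0; 85 -115 -128 0 0 0 0; 85 -144 -160 0 0 0 0; 85 -173 -192 0 0 0 0; 85 -205 -226 0 0 0 0; 85 -205 -226 0 0 0 0'|grep -E "clock|tcp"
python3 - <<'E'
from h import *
im=lid();print(fitwheel(im,C))
p,d=optics.camera("top");q,e=optics.camera("side")
for o in jar(p,d,q,e,174):print(*o)
E
```

```text
clock: 40.7
tcp_pos: [417.6, 223.7, 329.6]
lid T 70 px size 13.0 13.8 r 72.8 az 174.2
lid T 70 px size 12.6 12.9 r 62.6 az 304.4
lid T 90 px size 14.9 16.2 r 72.1 az 175.0
lid T 90 px size 13.5 13.6 r 62.5 az 304.6
lid T 110 px size 17.8 18.9 r 74.2 az 177.0
lid T 110 px size 14.1 15.5 r 63.7 az 305.6
(array([511.64513681, -70.48011167]), np.float64(47.539947144435246), np.float64(4.328481721638989), 439)
top 204 [441.2 -61.1] bbox [440.3 -59.2] r 71.2 az 172.3
side 527 [442.8 -64.6] bbox [442.  -60.4] r 69.1 az 175.0
```

The jar is still at about 174°, level with the pointer. The nut is seated, the arm is clear and the tray hasn't moved.

```bash
python3 -c "
from rig import r, optics, job
print(job.job_done())"
```

```text
the job is handed in; nothing more can be done
None
```

The job is handed in at about 42 s: the orange-seal jar is at the red pointer (about 174° against 173.8°), and the nut is down on the collar by camera height (about 163 mm) and was torqued to about 1 N m, but I did not test-push the tray to prove the lock, and the fingers slipped or the nut sprang back near the end of tightening.

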